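# Copy a hole's depth with the right stop block on a drill guide

## Task

Set up the drill guide to repeat the hole in the round sample under its bit: press the carriage down by its black knob until the bit bottoms in the hole, note its travel, and let it spring back up. Choose the one stop block that fills the gap left between stop screw and base at that depth, stand it upright on the base under the screw and let go. Then press the carriage down on to the block to check that it stops at the same depth, and let it spring up; leave the samples in place and the other blocks where they lie.

Things in the scene. Friction and masses are not known exactly. Their poses are not given: they have to be found in the camera images.
- guide: portable drill guide, bolted down. Blue base plate 220 (x) by 360 (y) by 18 mm; origin: centre of its underside; z up, x away from the robot at yaw 0. Columns 16 mm across, 282 mm tall, at (-10,-5) and (-10,145) mm; bit axis at (-10,70); on them slides the carriage, an aluminium crosshead 46 by 200 mm, 186 to 242 mm high. Its -y end bears the stop screw. The base right of y = -13 mm is free
- carriage (a joint): how far the carriage is pressed down, in m: 0 at the top, 0.07 at most. A spring brings it back up by itself; the push needed grows from about 6 N at the top to 9 N at 0.056
- knob_top (a point): centre of the flat top of the black palm knob (48 mm across) on the carriage, above the bit; 282 mm above the bench when the carriage is up and moving with it. Press it straight down with shut fingers
- bit_tip (a point): centre of the flat tip of the 14 mm bit in the carriage's chuck; 100 mm above the bench when the carriage is up, 12 mm above the top of the sample under it; moves with the carriage
- stop_foot (a point): centre of the flat underside (20 mm across) of the stop screw; moves with the carriage. When that is up it is 140 mm above the bench, 122 mm above the base's top, so at a travel t the gap to the base is 122 mm - t. The right block is as high as that gap at the travel where the bit bottoms, within 1 mm. Screw and arm reach up to 254 mm and stand out to y = -58 mm of the guide
- block_place (a point): point on the base's top face where the centre of the stop block's underside goes, its length along the guide's y axis: 55 mm from the stop screw's axis towards the guide's -y. Slide the block in low from the -y side, gripped near its outer end, as the arm and screw overhang its inner end by 15 mm
- block_a_mid (a point): stop block of brown hardwood: a plain bar 140 mm long (its x axis), 34 mm wide (y) and 91 mm high (z), about 282 g, standing on the bench; the four blocks look alike but for their heights (55, 67, 79, 91 mm). The point is the block's centre, half-way up
- block_b_mid (a point): stop block of brown hardwood: a plain bar 140 mm long (its x axis), 34 mm wide (y) and 79 mm high (z), about 244 g, standing on the bench; the four blocks look alike but for their heights (55, 67, 79, 91 mm). The point is the block's centre, half-way up
- block_c_mid (a point): stop block of brown hardwood: a plain bar 140 mm long (its x axis), 34 mm wide (y) and 67 mm high (z), about 207 g, standing on the bench; the four blocks look alike but for their heights (55, 67, 79, 91 mm). The point is the block's centre, half-way up
- block_d_mid (a point): stop block of brown hardwood: a plain bar 140 mm long (its x axis), 34 mm wide (y) and 55 mm high (z), about 170 g, standing on the bench; the four blocks look alike but for their heights (55, 67, 79, 91 mm). The point is the block's centre, half-way up
- sample_1_top (a point): one of three look-alike round beech samples, 90 mm across, 70 mm high, with a flat-bottomed blind hole 17 mm across in the centre of the top; their depths differ, 15 to 48 mm, unknown beforehand. One (which one varies) stands on the guide under the bit, the others on a plywood offcut at the left. The point is the centre of its top face, at the hole's mouth
- sample_2_top (a point): one of three look-alike round beech samples, 90 mm across, 70 mm high, with a flat-bottomed blind hole 17 mm across in the centre of the top; their depths differ, 15 to 48 mm, unknown beforehand. One (which one varies) stands on the guide under the bit, the others on a plywood offcut at the left. The point is the centre of its top face, at the hole's mouth
- sample_3_top (a point): one of three look-alike round beech samples, 90 mm across, 70 mm high, with a flat-bottomed blind hole 17 mm across in the centre of the top; their depths differ, 15 to 48 mm, unknown beforehand. One (which one varies) stands on the guide under the bit, the others on a plywood offcut at the left. The point is the centre of its top face, at the hole's mouth
Things that resemble listed ones, but are neither listed nor needed, are in the scene too. What is shaped like the part that bears block_a_mid but orange or yellow is not meant.

How it is judged:
By the outcome, as a careful person would: the job done as asked, in the order asked, and still so for the second after the job is handed in, with the robot touching nothing.
It also fails if it takes over 61 s, if anything falls off the work surface, if the arm or the gripper's body presses on something with over 40 N, if the wrist force passes 120 N, or if a joint passes its speed limit or range.

## Robot

A 6-joint arm with a two-finger parallel gripper is mounted at the origin on the work surface. World frame = base frame: x ahead of the robot, y to its left, z up, the work surface at z = 0. Lengths are in m, angles in rad, forces in N, time in s.
With the tool pointing down it reaches from about 0.425 to 0.95 m from the base axis. Payload 3.5 kg.
Tool frame: the origin (TCP) lies midway between the tips of the shut fingers; the grasp point (between the pads) lies 19 mm behind it (ctrl.pinch_z is the distance from the TCP to the grasp point, in m); z points along the fingers, y is the line along which they close (so a half turn about z gives the same grasp; the last joint's range is limited). The gripper opens to 85 mm and grips with 20 to 120 N. Pads are 22 mm wide; open, the fingers measure 114 mm over their backs; the gripper's body (76 mm by 85 mm) begins 54 mm behind the grasp point. The pads swing forward as they close: fully open they stand 13 mm farther back than shut.
Start: joints at [-1.285, 0.286, 1.577, -0, 1.279, -0.15], TCP at [0.285, -0.612, 0.231] pointing down, gripper open.
Joint ranges: [-2.77, 2.77], [-0.9, 2.22], [0.21, 2.48], [-1.53, 4.67], [0.24, 2.81], [-2.84, 2.84]. Speed limits (rad/s): [2.79, 2.79, 3.14, 3.14, 3.14, 3.14].

## Interface

Orientations are given as a unit quaternion [x, y, z, w].
In Python, from plant import get_state, viewer, sign_off, ctrl gives the robot as it stands. The module is installed in compiled form; this text tells all that it offers.
- The arm moves only by the shell command python3 -m handwheel 'ROWS' [FORCE]. ROWS is JSON, a list that holds one entry, the list of rows, each a list of 5 numbers: the finger opening in m, from 0 to 0.0854, then the shift along the tool's x, y, z in m, then the turn about the tool's z in degrees. In form: [[[claw, x, y, z, spin], ...]]. A call has 1 to 12 rows; each row shifts and turns the commanded pose from where the row before left it, along the tool's axes as they then stand; what a row does not reach is not made up. A row lasts 1/12 s, in which the tool goes at most 41.7 mm and 7.16 degrees, less where a joint would pass 70% of its speed; a pose out of reach is approached as far as the arm can. A call is refused whole if a number of a shift passes 0.0417 or a number of a turn 7.16, either way. A call with a gripper value outside its range is refused whole. The fingers move at their own pace and stop on an object; FORCE is the grip in N (left out, the last holds). Time passes only in rows, so rows that do not move let the fingers close. It gives the time, the measured TCP pose, the force, the opening and the grip force at its end, in the units of the state.
- get_state(): the state, without advancing time (a new reading comes with each control period).
- viewer.read_camera(name): name is "scene" or "side" or "wrist"; returns the picture (480x640x3 uint8, blue, green, red); there is no depth.
- viewer.camera_params(name): a dict with "fov_y" (degrees; the focal length in pixels is half the picture's height over the tangent of half this angle, whatever the lens; pixels are square), "cx", "cy" (the principal point, pixels), "xyz" and "attitude" of the camera in the world; the wrist camera has in their place "hand_eye" (4x4, takes a point from camera to tool coordinates, whose origin is the TCP and whose axes are the flange's). Camera axes: x right, y up, looking along -z (the intrinsics and any distortion apply to the point x, -y, -z); pixel columns grow to the right and rows downward; lengths in m; the calibration is good to about 2 mm. A picture is of the moment at which its call begins: read the wrist's pose just before it. camera_params takes no time and is no camera call.
- sign_off(): hands the job in; it is judged then, once.
Trained networks look in the newest picture that a camera, given by its name, has taken for a name from the list of things; names that differ only in an ending like _2 or _b are one class to them, and where a whole thing is asked for, a point or a joint stands for the part that bears it (a point fixed in the world has none). Each returns a list of dicts, best first, with "confidence" (0 to 1); they miss things now and then, are a little off and sometimes report something else, mostly with a low value. They report only what shows in the picture. A call takes as long as a camera call. They do not tell look-alikes from the thing itself.
- viewer.look_for(camera, name): "extent" ([left, top, width, height] as shares, 0 to 1, of the picture: columns of its width, rows of its height, round what is visible of it).
- viewer.outline_of(camera, name): "mask" (480x640 bool, what is visible of it) and "extent" ([left, top, width, height] as shares, 0 to 1, of the picture: columns of its width, rows of its height, round what is visible of it).
- viewer.pinpoint(camera, name): "xy" ([column, row] as shares, 0 to 1, of the picture: columns of its width, rows of its height: a listed point, or the origin of a listed thing).
The state is a dict: "time": time; "qpos": joint angles; "dq": joint speeds; "joint_efforts": joint torques, N m; "eef_pos": TCP position; "tcp_rot": TCP orientation; "contact_force": force on the tool from outside, world axes, zero at the start; "wrist_torque": the same for the moment, N m; "opening": opening from 0.0 (shut) to 1.0 (fully open); "finger_force": force on a finger pad.
Only numpy, scipy, OpenCV 4.12 (cv2) and the standard library are available. Lean on these libraries where they do the work, as an engineer would, in place of code of your own. Each camera call takes 0.05 s, during which the arm holds its last target. There are 200 camera calls.

## Working session

There is one attempt and no reset: what is moved stays moved. The work goes in short steps, Python scripts to look and compute and a shell command to move; the robot and the scene stay as the last step left them, time stands still between calls to the robot, and variables do not carry over. Pictures are saved under pics/ and viewed, at most 10 in all, crops included, and the job is handed in when it is done.

```bash
mkdir -p pics
python3 - <<'E'
from plant import get_state, viewer, ctrl
import cv2,json
s=get_state();print(s['time'],s['eef_pos'],s['tcp_rot'],s['opening'],ctrl.pinch_z)
for c in("scene","side"):
    im=viewer.read_camera(c);cv2.imwrite(f"pics/{c}0.png",im);print(c,viewer.camera_params(c))
    for n in("knob_top","stop_foot","block_place","block_a_mid","sample_1_top","guide","bit_tip"):
        print(n,[([round(d['xy'][0]*640),round(d['xy'][1]*480)],round(d['confidence'],2)) for d in viewer.pinpoint(c,n)][:8])
print(viewer.camera_params("wrist"))
E
```

```text
0.0 [ 0.28478368 -0.61125688  0.22990722] [ 9.76353422e-01  2.16177132e-01 -8.74827397e-05 -1.19804113e-03] 0.9999843662379566 0.0187
scene {'fov_y': 49.28398753012543, 'cx': 319.90284097262173, 'cy': 232.2295496700931, 'xyz': array([1.21081761, 0.42075756, 1.3213778 ]), 'attitude': array([0.16221761, 0.26546227, 0.8131873 , 0.49187564])}
knob_top [([385, 243], 0.83)]
stop_foot [([339, 262], 0.56)]
block_place [([317, 278], 0.87), ([341, 259], 0.49), ([474, 322], 0.45)]
block_a_mid [([279, 192], 0.84), ([188, 230], 0.8), ([224, 163], 0.71), ([316, 281], 0.35)]
sample_1_top []
guide [([351, 293], 0.81)]
bit_tip [([377, 279], 0.65), ([349, 294], 0.64)]
side {'fov_y': 43.198783101484004, 'cx': 309.384652912802, 'cy': 248.54327977010234, 'xyz': array([0.16025758, 1.27423946, 1.36656542]), 'attitude': array([-0.04709421,  0.39549035,  0.91015765, -0.11394108])}
knob_top [([285, 263], 0.9)]
stop_foot [([286, 262], 0.18)]
block_place [([294, 290], 0.68)]
block_a_mid [([378, 234], 0.95), ([394, 196], 0.76), ([295, 291], 0.74), ([312, 192], 0.72), ([290, 312], 0.28)]
sample_1_top [([290, 314], 0.68)]
guide [([343, 201], 0.75), ([289, 316], 0.73), ([337, 234], 0.2)]
bit_tip []
{'fov_y': 62.13057068312056, 'cx': 319.7692320217564, 'cy': 235.8361386709824, 'hand_eye': array([[ 5.40429490e-04,  9.59746288e-01,  2.80867888e-01,
         7.17963943e-02],
       [ 9.99999845e-01, -4.80972702e-04, -2.80621759e-04,
        -9.59953949e-05],
       [-1.34235904e-04,  2.80867996e-01, -9.59746399e-01,
        -1.42800911e-01],
       [ 0.00000000e+00,  0.00000000e+00,  0.00000000e+00,
         1.00000000e+00]])}
```

View pics/scene0.png

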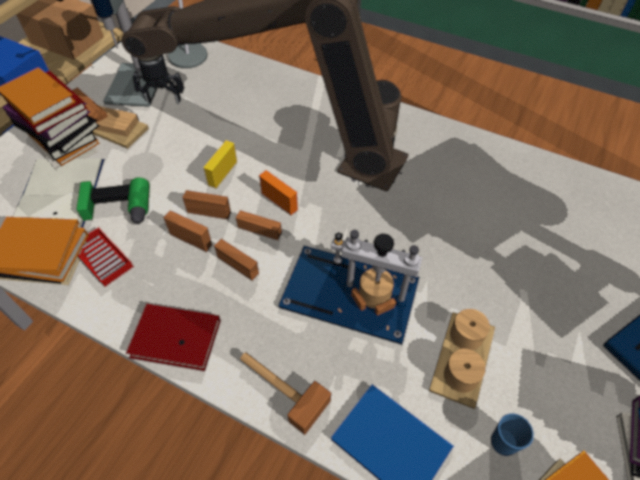

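View pics/side0.png

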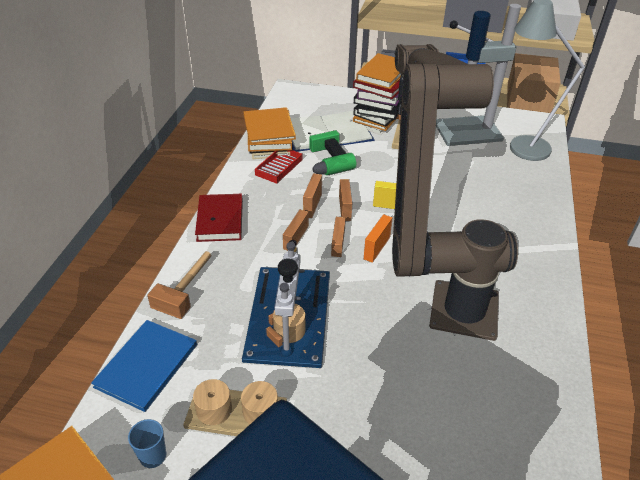

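Scene view: the guide's knob is at (385,243). The four brown blocks are at (207,204), (188,230), (259,224) and (237,258). The orange block (279,192) and yellow block (221,163) are decoys. The two spare samples stand at (472,325) and (466,367). In the side view the knob is at (287,266) and the brown blocks at (313,192), (346,198), (296,228) and (339,236). Next I fit poses and heights.

```bash
cat > h.py <<'E'
import numpy as np,cv2
from scipy.spatial.transform import Rotation as R
from scipy.optimize import minimize
from plant import get_state, viewer
def cam(c,s=None):
    p=viewer.camera_params(c);f=240/np.tan(np.radians(p['fov_y'])/2)
    if c=='wrist':
        T=np.eye(4);T[:3,:3]=R.from_quat(s['tcp_rot']).as_matrix();T[:3,3]=s['eef_pos'];T=T@p['hand_eye'];M,t=T[:3,:3],T[:3,3]
    else: M,t=R.from_quat(p['attitude']).as_matrix(),np.array(p['xyz'])
    return f,p['cx'],p['cy'],M,t
def proj(C,P):
    f,cx,cy,M,t=C;q=(np.atleast_2d(P)-t)@M
    return np.c_[cx-f*q[:,0]/q[:,2],cy+f*q[:,1]/q[:,2]]
def ray(C,uv,z):
    f,cx,cy,M,t=C;uv=np.atleast_2d(uv).astype(float)
    d=np.c_[(uv[:,0]-cx)/f,-(uv[:,1]-cy)/f,-np.ones(len(uv))]@M.T
    return t+d*((z-t[2])/d[:,2])[:,None]
def box(x,y,a,h,L=.14,W=.034,z0=0):
    c,s=np.cos(a),np.sin(a)
    return np.array([[x+c*u-s*v,y+s*u+c*v,z] for u in(-L/2,L/2) for v in(-W/2,W/2) for z in(z0,z0+h)])
def sil(C,P):
    m=np.zeros((1920,2560),np.uint8);cv2.fillConvexPoly(m,cv2.convexHull(((proj(C,P)+.5)*4).astype(np.float32)).astype(np.int32),1);return cv2.resize(m.astype(np.float32),(640,480),interpolation=cv2.INTER_AREA)
E
python3 - <<'E'
from h import *
C={c:cam(c) for c in('scene','side')};I={c:cv2.imread(f'pics/{c}0.png') for c in C}
for c in C:
    b=I[c].astype(int);m=((b[...,0]>b[...,2]+30)).astype(np.uint8)
    n,l,st,_=cv2.connectedComponentsWithStats(m);uv=(350,270) if c=='scene' else (265,300)
    k=[i for i in range(1,n) if st[i,0]<uv[0]<st[i,0]+st[i,2] and st[i,1]<uv[1]<st[i,1]+st[i,3] and st[i,4]<40000];i=max(k,key=lambda i:st[i,4])
    v,u=np.where(l==i);P=ray(C[c],np.c_[u,v],.018)[:,:2].astype(np.float32)
    print(c,st[i],cv2.minAreaRect(P*1000))
k=[ray(C['scene'],(385,241),.282),ray(C['side'],(287,265),.282)];print('knob',k)
# blocks
ms={}
for c in C:
    h=cv2.cvtColor(I[c],cv2.COLOR_BGR2HSV)
    r=viewer.outline_of(c,'block_a_mid');ms[c]=[d['mask'] for d in r]
    print(c,[(d['confidence'],(np.array(d['extent'])*[640,480,640,480]).round().tolist()) for d in r])
cen={'scene':[(207,204),(188,230),(259,224),(237,258)],'side':[]}
for s in cen['scene']:
    p=ray(C['scene'],s,.036)[0]
    def pick(c,uv): 
        g=[m for m in ms[c] if m[int(uv[1]),int(uv[0])]];return min(g,key=lambda m:m.sum()) if g else None
    t=proj(C['side'],p)[0];M={'scene':pick('scene',s),'side':pick('side',t)}
    M={c:m for c,m in M.items() if m is not None}
    best=[]
    for h in(.055,.067,.079,.091):
        def cost(q): 
            e=0
            for c in M:
                S=sil(C[c],box(q[0],q[1],q[2],h));e+=np.abs(S-M[c]).sum()/M[c].sum()
            return e
        g=min(([p[0],p[1],a] for a in np.arange(0,3.1,.26)),key=cost)
        r=minimize(cost,g,method='Nelder-Mead',options=dict(initial_simplex=np.array(g)+np.r_[[[0,0,0]],np.diag([.01,.01,.15])],maxiter=120))
        best.append((round(r.fun,3),h,r.x.round(3).tolist()))
    print(s,t.round(),list(M),sorted(best))
E
```

```text
scene [ 280  252  138   91 4830] ((510.1865234375, 152.76705932617188), (212.04278564453125, 352.4477844238281), 9.397015571594238)
side [ 242  267   87  101 4640] ((500.443603515625, 157.13479614257812), (217.8970489501953, 368.61956787109375), 9.36811351776123)
knob [array([[0.48392744, 0.22254079, 0.282     ]]), array([[0.47978594, 0.2213692 , 0.282     ]])]
scene [(0.64, [164.0, 211.0, 46.0, 41.0]), (0.63, [204.0, 139.0, 31.0, 47.0]), (0.63, [258.0, 168.0, 38.0, 48.0])]
side [(0.89, [299.0, 172.0, 24.0, 43.0]), (0.74, [363.0, 214.0, 27.0, 49.0]), (0.68, [374.0, 180.0, 24.0, 29.0])]
(207, 204) [345. 200.] [] [(np.float64(0.0), 0.055, [0.442, -0.381, 0.0]), (np.float64(0.0), 0.067, [0.442, -0.381, 0.0]), (np.float64(0.0), 0.079, [0.442, -0.381, 0.0]), (np.float64(0.0), 0.091, [0.442, -0.381, 0.0])]
(188, 230) [314. 196.] ['scene', 'side'] [(np.float64(0.209), 0.079, [0.56, -0.372, 1.579]), (np.float64(0.232), 0.091, [0.559, -0.369, 1.57]), (np.float64(0.375), 0.067, [0.559, -0.374, 1.573]), (np.float64(0.557), 0.055, [0.559, -0.375, 1.563])]
(259, 224) [336. 235.] [] [(np.float64(0.0), 0.055, [0.433, -0.194, 0.0]), (np.float64(0.0), 0.067, [0.433, -0.194, 0.0]), (np.float64(0.0), 0.079, [0.433, -0.194, 0.0]), (np.float64(0.0), 0.091, [0.433, -0.194, 0.0])]
(237, 258) [295. 230.] [] [(np.float64(0.0), 0.055, [0.571, -0.185, 0.0]), (np.float64(0.0), 0.067, [0.571, -0.185, 0.0]), (np.float64(0.0), 0.079, [0.571, -0.185, 0.0]), (np.float64(0.0), 0.091, [0.571, -0.185, 0.0])]
```

```bash
python3 -m handwheel '[[[0,0.03,0,-0.012,-7.1],[0,0.035,0,-0.012,-7.1],[0,0.035,0,-0.012,-7.1],[0,0.035,0,-0.012,-7.1],[0,0.035,0,-0.012,-7.1],[0,0.035,0,-0.012,-7.1],[0,0.035,0,-0.012,-7.1],[0,0.035,0,-0.012,-7.1],[0,0.035,0,0,-7.1],[0,0.035,0,0,-7.1],[0,0.035,0,0,-3.4]]]'
python3 - <<'E'
from h import *
s=get_state();print(s['time'],s['eef_pos'],R.from_quat(s['tcp_rot']).as_matrix()[:2,0],s['qpos'])
C={c:cam(c) for c in('scene','side')};I={c:cv2.imread(f'pics/{c}0.png') for c in C};L={}
for c in C:
    b=I[c].astype(int);m=((b[...,2]-b[...,0]>35)&(b[...,2]<230)).astype(np.uint8)
    L[c]=cv2.connectedComponentsWithStats(m)[1:3]
for s in [(207,206),(188,230),(259,224),(237,258)]:
    p=ray(C['scene'],s,.036)[0];t=proj(C['side'],p)[0];M={}
    for c,uv in(('scene',s),('side',t)):
        i=L[c][0][int(uv[1]),int(uv[0])];M[c]=(L[c][0]==i) if i else None
        if M[c] is None or M[c].sum()>3000: print('bad',c); M.pop(c)
    best=[]
    for h in(.055,.067,.079,.091):
        def cost(q):
            return sum(np.abs(sil(C[c],box(q[0],q[1],q[2],h)+np.array([0,0,0]))-M[c]).sum()/M[c].sum() for c in M)
        g=min(([p[0],p[1],a] for a in np.arange(1.0,2.2,.15)),key=cost)
        r=minimize(cost,g,method='Nelder-Mead',options=dict(initial_simplex=np.array(g)+np.r_[[[0,0,0]],np.diag([.01,.01,.1])],maxiter=120))
        best.append((round(r.fun,3),h,r.x.round(3).tolist()))
    print(s,{c:int(m.sum()) for c,m in M.items()},sorted(best)[:3])
E
```

```text
time: 1.82
eef_pos: [0.4564, -0.3024, 0.3277]
tcp_rot: [0.645, 0.764, 0.0, 0.0]
contact_force: [0.9, 0.3, -0.6]
opening: -0.0
finger_force: 0.0
1.8167 [ 0.45641384 -0.30243179  0.32768183] [-0.16851628  0.9856987 ] [-7.70700897e-01 -5.68432625e-02  1.77707261e+00  3.40560321e-04
  1.42039192e+00 -9.40076271e-01]
(207, 206) {'scene': 997, 'side': 854} [(np.float64(0.578), 0.067, [0.442, -0.385, 1.824]), (np.float64(0.612), 0.079, [0.444, -0.382, 1.824]), (np.float64(0.708), 0.055, [0.443, -0.386, 1.83])]
(188, 230) {'scene': 1022, 'side': 1088} [(np.float64(0.656), 0.091, [0.56, -0.367, 1.533]), (np.float64(0.668), 0.079, [0.558, -0.372, 1.559]), (np.float64(0.797), 0.067, [0.557, -0.372, 1.532])]
(259, 224) {'scene': 765, 'side': 854} [(np.float64(0.727), 0.055, [0.429, -0.202, 1.707]), (np.float64(0.894), 0.067, [0.428, -0.202, 1.694]), (np.float64(1.064), 0.079, [0.428, -0.196, 1.712])]
(237, 258) {'scene': 852, 'side': 1088} [(np.float64(0.751), 0.055, [0.569, -0.19, 1.413]), (np.float64(0.755), 0.067, [0.571, -0.188, 1.395]), (np.float64(0.902), 0.079, [0.57, -0.189, 1.381])]
```

```bash
python3 - <<'E'
from h import *
import pickle
s=get_state();im=viewer.read_camera('wrist');cv2.imwrite('pics/w1.png',im);pickle.dump({k:np.array(s[k]) for k in('tcp_rot','eef_pos')},open('w1.pkl','wb'))
C=cam('wrist',s)
for p in [(.442,-.385),(.56,-.367),(.429,-.202),(.569,-.19)]: print(proj(C,[p[0],p[1],.03]).round())
E
python3 -m handwheel '[[[0,0.03,0.005,0,0],[0,0.04,0.01,0,0],[0,0.04,0.01,0,0],[0,0.04,0.01,0,0],[0,0.04,0.01,0,0],[0,0.04,0.01,0,0],[0,0.04,0.01,0,0],[0,0.04,0.01,0,0],[0,0.04,0.01,0,0],[0,0.04,0.01,0,0],[0,0.04,0.01,0,0],[0,0.03,0.005,0,0]]]'
```

```text
[[295. 253.]]
[[397. 255.]]
[[309.  87.]]
[[443.  99.]]
time: 2.87
eef_pos: [0.4895, 0.1705, 0.3276]
tcp_rot: [0.647, 0.763, 0.001, 0.0]
contact_force: [-0.6, 1.1, -0.2]
opening: 0.001
finger_force: 0.0
```

View pics/w1.png

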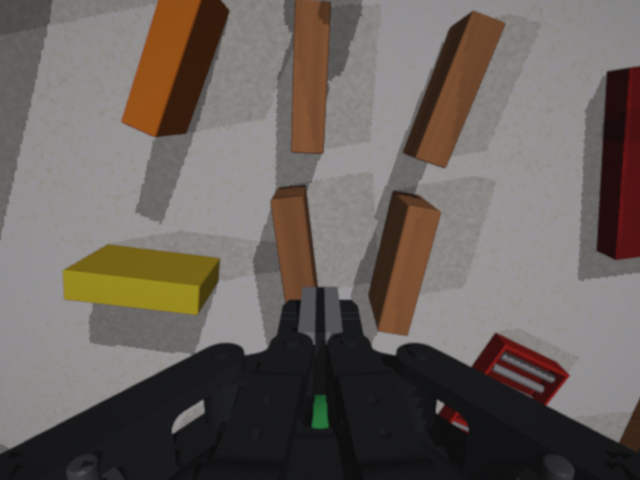

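The wrist view shows four brown blocks at (311,76), (455,88), (294,245) and (404,262), and the orange and yellow decoys at the left. Next I refine the knob position from here.

Run:
```python
from h import *
s=get_state();im=viewer.read_camera('wrist');cv2.imwrite('pics/w2.png',im)
C=cam('wrist',s);print(proj(C,[.482,.222,.282]))
A=R.from_quat(s['tcp_rot']).as_matrix()
for n,z in(('knob_top',.282),('block_place',.018),('guide',0),('stop_foot',.14)):
    for d in viewer.pinpoint('wrist',n)[:2]:
        P=ray(C,np.array(d['xy'])*[640,480],z)[0];print(n,d['confidence'],np.array(d['xy'])*[640,480],P,A.T@(P-s['eef_pos']))
```

```text
[[321.08054237 162.83814485]]
knob_top 0.74 [318.912 168.72 ] [0.48144717 0.21913778 0.282     ] [ 4.92530704e-02 -8.32845318e-06  4.56765187e-02]
block_place 0.55 [318.016 171.312] [0.48577986 0.18537889 0.018     ] [ 0.01505996 -0.0015478   0.3096517 ]
```

View pics/w2.png

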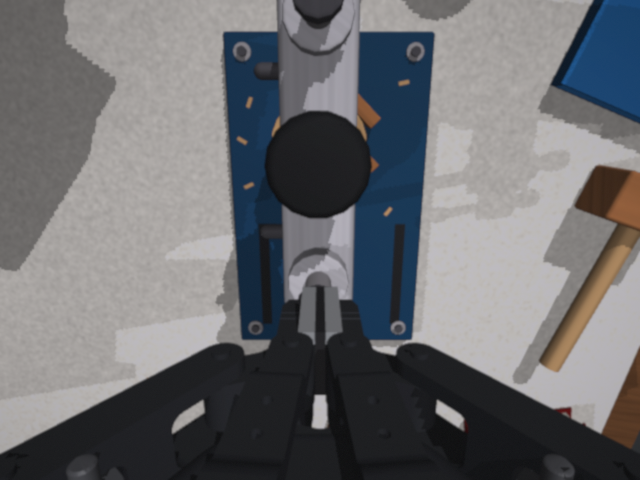

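The knob is centred at (318,164), straight ahead of the fingers. I move over it and press part way.

```bash
python3 -m handwheel '[[[0,0.0255,0,0.005,0],[0,0.0255,0,0.01,0],[0,0,0,0.02,0],[0,0,0,0.01,0],[0,0,0,0.01,0],[0,0,0,0.01,0],[0,0,0,0.003,0],[0,0,0,0,0]]]'; python3 -m handwheel '[[[0,0,0,0.003,0],[0,0,0,0.003,0],[0,0,0,0.0,0]]]'
```

```text
time: 3.78
eef_pos: [0.4812, 0.217, 0.26]
tcp_rot: [0.648, 0.762, 0.0, -0.001]
contact_force: [-3.1, 2.7, 4.7]
opening: 0.003
finger_force: 2.7
time: 4.03
eef_pos: [0.4814, 0.217, 0.2549]
tcp_rot: [0.648, 0.762, 0.0, -0.001]
contact_force: [-3.0, 2.1, 5.3]
opening: -0.003
finger_force: 2.9
```

```bash
python3 -m handwheel '[[[0,0,0,0.003,0],[0,0,0,0.003,0],[0,0,0,0.0,0]]]'; python3 -m handwheel '[[[0,0,0,0.003,0],[0,0,0,0.002,0],[0,0,0,0.0,0]]]'
```

```text
time: 4.28
eef_pos: [0.4816, 0.2169, 0.25]
tcp_rot: [0.648, 0.762, 0.001, -0.0]
contact_force: [-4.8, 1.6, 8.7]
opening: 0.003
finger_force: 4.8
time: 4.53
eef_pos: [0.4817, 0.217, 0.2499]
tcp_rot: [0.648, 0.762, 0.001, -0.0]
contact_force: [-12.3, -1.0, 23.5]
opening: 0.002
finger_force: 11.9
```

Bottomed at z ≈ 0.250, a travel of about 32 mm, so the gap is about 90 mm and the 91 mm block fits. I let the carriage up and check which block is 91 mm high using the earlier pictures.

```bash
python3 -m handwheel '[[[0,0,0,-0.012,0],[0,0,0,-0.015,0],[0,0,0,-0.015,0],[0,0,0,-0.015,0],[0,0,0,-0.015,0],[0,0,0,-0.015,0],[0,0,0,0,0]]]'
python3 - <<'E'
from h import *
import pickle
s=pickle.load(open('w1.pkl','rb'));C=cam('wrist',s);im=cv2.imread('pics/w1.png').astype(int)
h=cv2.cvtColor(im.astype(np.uint8),cv2.COLOR_BGR2HSV)
m=((h[...,0]<14)&(h[...,1]>100)&(im[...,2]>50)).astype(np.uint8)
S=cam('scene');sc=cv2.imread('pics/scene0.png').astype(int);ms=((sc[...,2]-sc[...,0]>35)).astype(np.uint8)
_,l,st,_=cv2.connectedComponentsWithStats(m);_,l2,st2,_=cv2.connectedComponentsWithStats(ms)
for uv,us,p in(((294,245),(207,206),(.442,-.385)),((404,262),(188,230),(.56,-.37)),((311,76),(259,224),(.429,-.202)),((455,88),(237,258),(.57,-.19))):
    M=l==l[uv[1],uv[0]];M2=l2==l2[us[1],us[0]];print(uv,st[l[uv[1],uv[0]]],end=' ');out=[]
    V=np.ones((480,640));V[280:,270:370]=0
    for H in(.055,.067,.079,.091):
        def cost(q): 
            b=box(*q,H);return (V*np.abs(sil(C,b)-M)).sum()/M.sum()+np.abs(sil(S,b)-M2).sum()/M2.sum()
        g=min(([*p,a] for a in np.arange(1.2,2,.1)),key=cost)
        r=minimize(cost,g,method='Nelder-Mead',options=dict(initial_simplex=np.array(g)+np.r_[[[0,0,0]],np.diag([.01,.01,.1])],maxiter=100));out.append((round(r.fun,3),H,r.x.round(3).tolist()))
    print(sorted(out)[:3])
E
```

```text
time: 5.12
eef_pos: [0.4831, 0.2166, 0.3332]
tcp_rot: [0.648, 0.762, 0.003, 0.002]
contact_force: [-0.8, -0.7, -0.2]
opening: 0.002
finger_force: 0.0
(294, 245) [ 271  186   46  116 3641] [(np.float64(0.12), 0.067, [0.443, -0.383, 1.827]), (np.float64(0.17), 0.079, [0.444, -0.381, 1.824]), (np.float64(0.218), 0.055, [0.443, -0.384, 1.843])]
(404, 262) [ 376  194   64  141 4691] [(np.float64(0.568), 0.079, [0.561, -0.371, 1.549]), (np.float64(0.598), 0.091, [0.558, -0.368, 1.536]), (np.float64(0.721), 0.067, [0.566, -0.371, 1.555])]
(311, 76) [ 292    0   38  153 5109] [(np.float64(0.215), 0.055, [0.429, -0.197, 1.687]), (np.float64(0.391), 0.067, [0.429, -0.196, 1.674]), (np.float64(0.581), 0.079, [0.43, -0.194, 1.675])]
(455, 88) [ 414   12   90  155 5462] [(np.float64(0.539), 0.055, [0.574, -0.186, 1.402]), (np.float64(0.545), 0.067, [0.572, -0.186, 1.381]), (np.float64(0.802), 0.079, [0.572, -0.186, 1.35])]
```

```bash
python3 -m handwheel '[[[0,-0.03,-0.003,0,0],[0,-0.041,-0.003,0,0],[0,-0.041,-0.003,0,0],[0,-0.041,-0.003,0,0],[0,-0.041,-0.003,0,0],[0,-0.041,-0.003,0,0],[0,-0.041,-0.003,0,0],[0,-0.041,-0.003,0,0],[0,-0.041,-0.003,0,0],[0,-0.041,-0.003,0,0],[0,-0.041,-0.003,0,0],[0,-0.041,-0.003,0,0]]]' >/dev/null; python3 -m handwheel '[[[0.07,-0.041,-0.003,0,2],[0.07,-0.041,-0.003,0,2],[0.07,-0.041,-0.003,0,2],[0.07,-0.041,-0.003,0,2],[0.07,-0.02,0,0,0],[0.07,0,0,0,0]]]'
python3 - <<'E'
from h import *
import pickle
s=get_state();im=viewer.read_camera('wrist');cv2.imwrite('pics/w3.png',im);pickle.dump({k:np.array(s[k]) for k in('tcp_rot','eef_pos')},open('w3.pkl','wb'))
C=cam('wrist',s)
for p in [(.442,-.385),(.56,-.367),(.429,-.202),(.569,-.19)]: print(proj(C,[p[0],p[1],.03]).round())
E
```

```text
time: 6.62
eef_pos: [0.5281, -0.4522, 0.3264]
tcp_rot: [0.701, 0.713, -0.001, -0.001]
contact_force: [0.2, 0.3, -0.0]
opening: 0.815
finger_force: 0.0
[[240. 122.]]
[[352. 107.]]
[[219. -82.]]
[[369. -94.]]
```

View pics/w3.png

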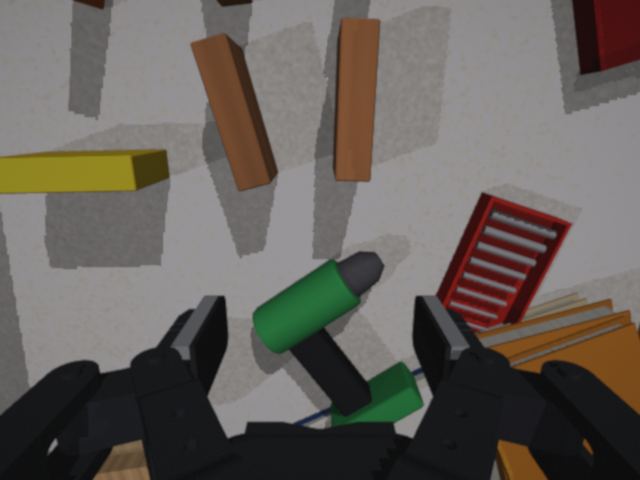

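The wrist view shows the two nearer blocks at (233,115) and (357,100). I now refit with masks that include the shaded faces, and use a larger crop to confirm.

```bash
cat > fit.py <<'E'
from h import *
import pickle
V={}
for n in('w1','w3'): V[n]=(cam('wrist',pickle.load(open(n+'.pkl','rb'))),cv2.imread(f'pics/{n}.png'))
V['scene']=(cam('scene'),cv2.imread('pics/scene0.png'));V['side']=(cam('side'),cv2.imread('pics/side0.png'))
K={}
for n,(C,im) in V.items():
    h=cv2.cvtColor(im,cv2.COLOR_BGR2HSV);m=((h[...,0]<13)&(h[...,0]>3)&(h[...,1]>90)&(h[...,2]>20)).astype(np.uint8)
    K[n]=m
w=np.ones((480,640));w[280:,250:390]=0
draw=V['w1'][1].copy()
for name,p,vs in(('L-near',(.443,-.383),('w1','w3','scene','side')),('R-near',(.56,-.37),('w1','w3','scene','side')),('L-far',(.429,-.199),('w1','scene','side')),('R-far',(.571,-.187),('w1','scene','side'))):
    out=[]
    M={}
    for n in vs:   # only compare near the block
        P=box(p[0],p[1],1.57,.091,.2,.07);z=np.zeros((480,640),np.uint8);cv2.fillConvexPoly(z,cv2.convexHull(proj(V[n][0],P).astype(np.float32)).astype(np.int32),1)
        M[n]=(K[n]&z, (w if n=='w1' else 1)*z)
    for H in(.055,.067,.079,.091):
        def parts(q): 
            b=box(*q,H);return [(W*np.abs(sil(V[n][0],b)-m)).sum()/m.sum() for n,(m,W) in M.items()]
        cost=lambda q:sum(parts(q))
        g=min(([*p,a] for a in np.arange(1.25,2,.1)),key=cost)
        r=minimize(cost,g,method='Nelder-Mead',options=dict(initial_simplex=np.array(g)+np.r_[[[0,0,0]],np.diag([.01,.01,.1])],maxiter=100));out.append((round(r.fun,3),H,r.x.round(3).tolist(),np.round(parts(r.x),2).tolist()))
    out.sort();print(name);[print('  ',o) for o in out[:3]]
    b=proj(V['w1'][0],box(*out[0][2],out[0][1])).astype(int)
    for i,j in((1,3),(3,7),(7,5),(5,1),(0,2),(2,6),(6,4),(4,0)): cv2.line(draw,tuple(map(int,b[i])),tuple(map(int,b[j])),(0,255,0) if i%2 else (255,255,0),1)
cv2.imwrite('pics/fit.png',cv2.resize(draw[:350,250:520],None,fx=1.7,fy=1.7))
E
python3 fit.py
```

```text
L-near
   (np.float64(1.904), 0.067, [0.442, -0.381, 1.836], [0.06, 0.12, 0.4, 1.32])
   (np.float64(1.987), 0.055, [0.441, -0.382, 1.824], [0.08, 0.18, 0.49, 1.25])
   (np.float64(2.215), 0.079, [0.443, -0.38, 1.825], [0.09, 0.16, 0.52, 1.44])
R-near
   (np.float64(2.141), 0.079, [0.56, -0.368, 1.574], [0.14, 0.1, 0.44, 1.46])
   (np.float64(2.276), 0.067, [0.562, -0.369, 1.57], [0.18, 0.12, 0.56, 1.41])
   (np.float64(2.338), 0.091, [0.559, -0.366, 1.586], [0.15, 0.12, 0.51, 1.56])
L-far
   (np.float64(2.51), 0.055, [0.429, -0.199, 1.708], [0.1, 0.63, 1.77])
   (np.float64(2.839), 0.067, [0.428, -0.2, 1.713], [0.17, 0.81, 1.86])
   (np.float64(3.159), 0.079, [0.429, -0.2, 1.723], [0.21, 0.99, 1.96])
R-far
   (np.float64(2.509), 0.055, [0.573, -0.188, 1.422], [0.17, 0.57, 1.78])
   (np.float64(2.756), 0.067, [0.57, -0.188, 1.422], [0.2, 0.64, 1.92])
   (np.float64(3.234), 0.079, [0.569, -0.19, 1.446], [0.32, 0.8, 2.12])
```

View pics/fit.png

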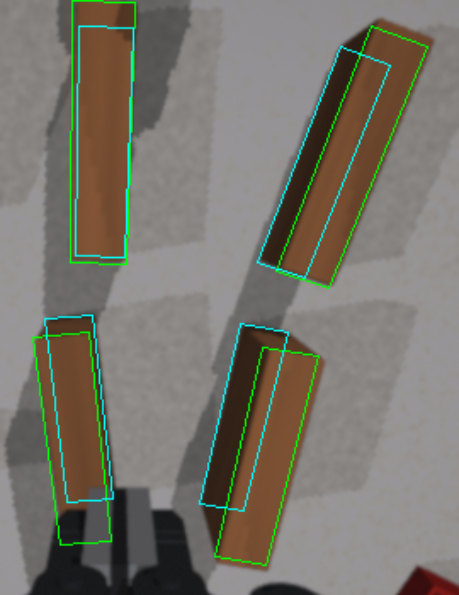

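Near-right and far-right both look taller than the fit says, with large dark side faces in the crop. A cleaner measure is to back-project only each lit top face and find the plane height where it measures 140 × 34 mm.

```bash
cat > top.py <<'E'
from h import *
import pickle
for n,uvs in(('w1',{'R-near':(408,270),'R-far':(465,88),'L-far':(311,80)}),('w3',{'L-near':(233,110),'R-near':(357,100)})):
    C=cam('wrist',pickle.load(open(n+'.pkl','rb')));im=cv2.resize(cv2.imread(f'pics/{n}.png'),None,fx=4,fy=4,interpolation=cv2.INTER_CUBIC)
    hsv=cv2.cvtColor(im,cv2.COLOR_BGR2HSV)
    for b,(u,v) in uvs.items():
        ref=np.median(hsv[4*v-20:4*v+20,4*u-20:4*u+20].reshape(-1,3),0)
        m=((hsv[...,1]>100)&(np.abs(hsv[...,0].astype(int)-ref[0])<6)&(hsv[...,2]>.82*ref[2])).astype(np.uint8)
        m=cv2.morphologyEx(cv2.morphologyEx(m,cv2.MORPH_CLOSE,np.ones((9,9))),cv2.MORPH_OPEN,np.ones((25,25)))
        l=cv2.connectedComponents(m)[1];y,x=np.where(l==l[4*v,4*u]);uv=np.c_[(x+.5)/4-.5,(y+.5)/4-.5]
        print(n,b,ref,x.min()//4,x.max()//4,y.min()//4,y.max()//4)
        for H in(.055,.067,.079,.091):
            P=ray(C,uv,H)[:,:2].astype(np.float32)*1000;r=cv2.minAreaRect(P)
            print('   ',H,'LxW %.1f %.1f'%(max(r[1]),min(r[1])),'area/LW34x140 %.3f'%(cv2.contourArea(cv2.convexHull(P))/4760),'c',np.round(r[0],1),round(r[2],1))
E
python3 top.py
```

```text
w1 R-near [ 12. 149. 122.] 379 439 206 334
    0.055 LxW 152.3 35.2 area/LW34x140 1.113 c [ 569.7 -377.8] 89.4
    0.067 LxW 147.9 34.2 area/LW34x140 1.050 c [ 566.  -373.5] 89.4
    0.079 LxW 143.5 33.1 area/LW34x140 0.988 c [ 562.4 -369.3] 89.4
    0.091 LxW 139.1 32.1 area/LW34x140 0.929 c [ 558.8 -365.1] 89.4
w1 R-far [ 12. 149. 107.] 417 502 13 165
    0.055 LxW 142.4 33.5 area/LW34x140 0.991 c [ 574.6 -184.6] 81.5
    0.067 LxW 138.3 32.5 area/LW34x140 0.935 c [ 570.8 -186. ] 81.5
    0.079 LxW 134.1 31.6 area/LW34x140 0.880 c [ 567.1 -187.3] 81.5
    0.091 LxW 130.0 30.6 area/LW34x140 0.827 c [ 563.3 -188.7] 81.5
w1 L-far [ 12. 150. 119.] 291 328 0 152
    0.055 LxW 139.2 32.9 area/LW34x140 0.923 c [ 428.9 -197.2] 6.8
    0.067 LxW 135.2 31.9 area/LW34x140 0.870 c [ 429.3 -198.2] 6.8
    0.079 LxW 131.2 31.0 area/LW34x140 0.819 c [ 429.8 -199.2] 6.8
    0.091 LxW 127.1 30.0 area/LW34x140 0.770 c [ 430.2 -200.2] 6.8
w3 L-near [ 12. 149. 105.] 192 268 34 189
    0.055 LxW 146.7 34.6 area/LW34x140 1.056 c [ 438.7 -378.6] 15.8
    0.067 LxW 142.5 33.6 area/LW34x140 0.996 c [ 441.3 -378.7] 15.8
    0.079 LxW 138.2 32.6 area/LW34x140 0.938 c [ 443.9 -378.7] 15.8
    0.091 LxW 134.0 31.6 area/LW34x140 0.881 c [ 446.4 -378.8] 15.8
w3 R-near [ 12. 150. 120.] 336 379 18 180
    0.055 LxW 151.4 35.5 area/LW34x140 1.121 c [ 562.1 -364.8] 89.5
    0.067 LxW 147.0 34.4 area/LW34x140 1.057 c [ 561.1 -365.3] 89.5
    0.079 LxW 142.6 33.4 area/LW34x140 0.995 c [ 560.1 -365.7] 89.5
    0.091 LxW 138.2 32.4 area/LW34x140 0.935 c [ 559.1 -366.2] 89.5
```

By length the order is clear: near-right 91, near-left 79, far-right 67, far-left 55. So block_a is near-right (wrist w3 pixel (357,100), scene (188,230)), centred at about (0.559,-0.366) with yaw 89.5°. I grip it near its -y end.

```bash
python3 -m handwheel '[[[0.085,0.017,0.016,0.02,1.5],[0.085,0.0165,0.016,0.04,0],[0.085,0,0,0.04,0],[0.085,0,0,0.04,0],[0.085,0,0,0.02,0],[0.085,0,0,0,0]]]' 80
python3 - <<'E'
from h import *
s=get_state();im=viewer.read_camera('wrist');cv2.imwrite('pics/w4.png',im);C=cam('wrist',s)
print(s['eef_pos'],proj(C,box(.559,-.366,np.radians(89.5),.091)).round())
E
```

```text
time: 7.17
eef_pos: [0.5575, -0.4102, 0.1647]
tcp_rot: [0.708, 0.707, 0.0, -0.007]
contact_force: [-0.6, 0.5, -0.8]
opening: 0.998
finger_force: 0.0
[ 0.55750412 -0.41017175  0.16468024] [[343. 247.]
 [351. 293.]
 [302. 247.]
 [293. 292.]
 [348.  60.]
 [359.  31.]
 [301.  60.]
 [290.  31.]]
```

View pics/w4.png

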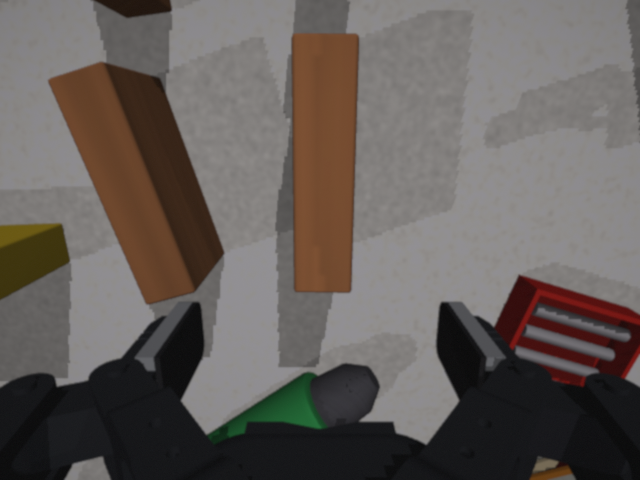

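The predicted outline matches the near-right block: top face from (294,34) to (351,292). Block_a is confirmed at 91 mm. I descend and grip.

```bash
python3 -m handwheel '[[[0.085,0,0,0.04,0],[0.085,0,0,0.04,0],[0.085,0,0,0.03,0],[0.085,0,0,0.013,0],[0.085,0,0,0,0]]]'; python3 -m handwheel '[[[0.02,0,0,0,0],[0.02,0,0,0,0],[0.02,0,0,0,0],[0.02,0,0,0,0],[0.02,0,0,0,0],[0.02,0,0,0,0]]]' 80
```

```text
time: 7.63
eef_pos: [0.5598, -0.4133, 0.0482]
tcp_rot: [0.708, 0.706, 0.0, -0.002]
contact_force: [-1.6, 0.5, -0.5]
opening: 0.999
finger_force: 0.0
time: 8.13
eef_pos: [0.562, -0.4158, 0.0532]
tcp_rot: [0.708, 0.706, -0.0, 0.002]
contact_force: [-0.9, 0.2, 6.0]
opening: 0.389
finger_force: 80.1
```

```bash
python3 -m handwheel '[[[0.02,0,0,-0.01,0],[0.02,0,0,-0.02,0],[0.02,0,0,-0.02,0],[0.02,0,0,-0.02,0],[0.02,0,0,0,0]]]'
python3 - <<'E'
from h import *
s=get_state();im=viewer.read_camera('wrist');cv2.imwrite('pics/w5.png',im)
print(s['eef_pos'],s['contact_force'],s['wrist_torque'],R.from_quat(s['tcp_rot']).as_matrix().round(3).tolist())
E
```

```text
time: 8.55
eef_pos: [0.5629, -0.4163, 0.1257]
tcp_rot: [0.708, 0.706, 0.0, 0.004]
contact_force: [0.5, -0.4, -0.2]
opening: 0.389
finger_force: 79.8
[ 0.56292271 -0.41626377  0.12571677] [ 0.45666088 -0.41090286 -0.15384638] [-0.14174443 -0.07840634  0.00134691] [[0.002, 1.0, 0.006], [1.0, -0.002, -0.006], [-0.006, 0.006, -1.0]]
```

View pics/w5.png

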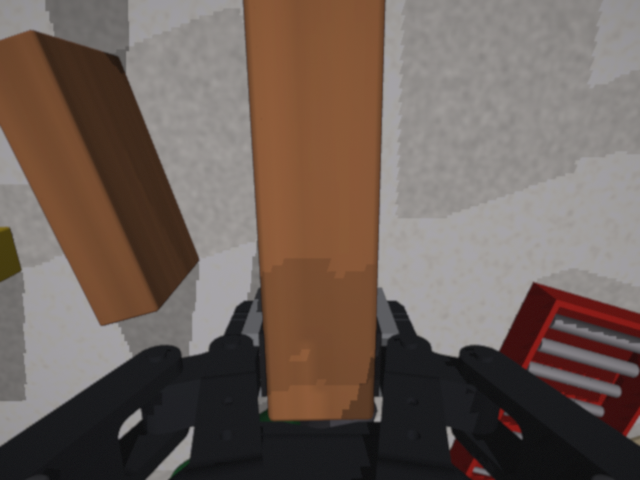

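The block is held near its end, with the near edge at row 418 and columns 270–373. Next I compute the in-hand offset and the placing point.

Run:
```python
from h import *
s=get_state();C=cam('wrist',s);A=R.from_quat(s['tcp_rot']).as_matrix();t=np.array(s['eef_pos']);print(t,s['contact_force'])
for uv in((270,418),(373,418),(258,200),(380,200)): print('tool',(A.T@(ray(C,uv,t[2]+.038)[0]-t)).round(4))
# base from w2
s2=dict(tcp_rot=np.array([0.6465,0.7629,0,0]),eef_pos=np.array([.4895,.1705,.3276]));C2=cam('wrist',s2)
b=cv2.imread('pics/w2.png').astype(int);m=(b[...,0]>b[...,2]+30).astype(np.uint8);m[:,520:]=0;m=cv2.morphologyEx(m,cv2.MORPH_OPEN,np.ones((5,5)))
v,u=np.where(m);P=ray(C2,np.c_[u,v],.018)[:,:2].astype(np.float32)*1000;print('base w2',cv2.minAreaRect(P))
c=np.array([.505,.155]);a=np.radians(9.4);G=lambda p:np.array([[np.cos(a),np.sin(a)],[-np.sin(a),np.cos(a)]])@(np.array(p)[:2]-c)
for n,cm,uv,z in(('place','scene',(317,278),.018),('place','side',(294,290),.018),('stop','scene',(339,262),.14),('knob','scene',(385,241),.282),('knob','side',(287,265),.282)):
    p=ray(cam(cm),uv,z)[0];print(n,cm,p.round(3),'guide',G(p).round(4))
p=ray(C2,(318.5,164),.282)[0];print('knob w2',p,G(p))
for cm in('scene','side'):
    viewer.read_camera(cm);print(cm,[(d['confidence'],(ray(cam(cm),np.array(d['xy'])*[640,480],.018)[0].round(3)),G(ray(cam(cm),np.array(d['xy'])*[640,480],.018)[0]).round(3)) for d in viewer.pinpoint(cm,'block_place')])
    print(cm,'foot',[(d['confidence'],(G(ray(cam(cm),np.array(d['xy'])*[640,480],.14)[0]).round(3))) for d in viewer.pinpoint(cm,'stop_foot')])
```

```text
[ 0.56216722 -0.41560753  0.1233196 ] [ 0.67668471 -0.76274063 -2.81029353]
tool [-0.0191 -0.0154 -0.038 ]
tool [-0.0192  0.0173 -0.0378]
tool [ 0.051  -0.0161 -0.0383]
tool [ 0.051   0.0164 -0.0381]
base w2 ((501.7217712402344, 152.17343139648438), (215.9903564453125, 354.04254150390625), 9.41182804107666)
place scene [0.512 0.05  0.018] guide [-0.01  -0.105]
place side [0.508 0.064 0.018] guide [-0.0122 -0.0904]
stop scene [0.506 0.113 0.14 ] guide [-0.006  -0.0411]
knob scene [0.484 0.223 0.282] guide [-0.0098  0.0701]
knob side [0.48  0.221 0.282] guide [-0.014   0.0696]
knob w2 [0.48081643 0.22127992 0.282     ] [-0.0130336   0.06933973]
scene [(0.88, array([0.508, 0.046, 0.018]), array([-0.015, -0.108]))]
scene foot [(0.65, array([-0.01 , -0.041]))]
side [(0.92, array([0.516, 0.058, 0.018]), array([-0.005, -0.098]))]
side foot [(0.43, array([0.019, 0.368])), (0.41, array([-0.037, -0.491]))]
```

```bash
python3 -m handwheel '[[[0.02,0,0,-0.02,-4.75],[0.02,0,0,-0.02,-4.75],[0.02,0.03,0.003,0,0],[0.02,0.039,0.003,0,0],[0.02,0.039,0.003,0,0],[0.02,0.039,0.003,0,0],[0.02,0.039,0.003,0,0],[0.02,0.039,0.003,0,0],[0.02,0.039,0.003,0,0],[0.02,0.037,0.004,0,0],[0.02,0,0,0.02,0],[0.02,0,0,0,0]]]'; python3 -m handwheel '[[[0.02,0,0,0,0],[0.02,0,0,0,0]]]'
```

```text
time: 9.9
eef_pos: [0.534, -0.1104, 0.1365]
tcp_rot: [0.646, 0.764, -0.001, -0.003]
contact_force: [-1.5, 0.0, -3.8]
opening: 0.388
finger_force: 79.8
time: 10.07
eef_pos: [0.5366, -0.1141, 0.1402]
tcp_rot: [0.647, 0.762, -0.0, -0.0]
contact_force: [0.9, -0.3, -2.5]
opening: 0.39
finger_force: 79.9
```

```bash
python3 -m handwheel '[[[0.02,0,0,0.03,0],[0.02,0,0,0.028,0],[0.02,0,0,0,0],[0.02,0.03,0,0,0],[0.02,0.03,0,0,0],[0.02,0.02,0,0,0],[0.02,0,0,0,0],[0.02,0,0,0,0],[0.02,0,0,0,0]]]'
python3 - <<'E'
from h import *
s=get_state();w=viewer.read_camera('wrist');sc=viewer.read_camera('scene')
C=cam('wrist',s);print(s['eef_pos'])
v=np.hstack([cv2.resize(w,(440,330)),cv2.resize(sc[200:350,260:440],(360,330),interpolation=cv2.INTER_CUBIC)]);cv2.imwrite('pics/w6.png',v)
c=np.array([.5035,.1545]);a=np.radians(9.4);Rm=np.array([[np.cos(a),-np.sin(a)],[np.sin(a),np.cos(a)]])
for p,z in(((-.11,-.18),.018),((.11,-.18),.018),((-.11,.18),.018),((.11,.18),.018),((-.01,-.045),.254)):
    P=np.r_[c+Rm@np.array(p),z];print(p,'w',(proj(C,P)[0]*.6875).round(),'s',((proj(cam('scene'),P)[0]-[260,200])*[2,2.2]+[440,0]).round())
b=box(*(np.array(s['eef_pos'])[:2]+.051*R.from_quat(s['tcp_rot']).as_matrix()[:2,0]),np.radians(99.4),.091,z0=s['eef_pos'][2]-.053)
print(((proj(cam('scene'),b)-[260,200])*[2,2.2]+[440,0]).round().tolist())
E
```

```text
time: 10.82
eef_pos: [0.5246, -0.0356, 0.0836]
tcp_rot: [0.647, 0.762, 0.0, 0.001]
contact_force: [0.3, -0.4, -1.9]
opening: 0.385
finger_force: 82.1
[ 0.52464541 -0.03557707  0.08359504]
(-0.11, -0.18) w [ 93. 162.] s [528.  97.]
(0.11, -0.18) w [371. 161.] s [476. 231.]
(-0.11, 0.18) w [ -19. -660.] s [762. 167.]
(0.11, 0.18) w [ 503. -658.] s [728. 314.]
(-0.01, -0.045) w [220. 527.] s [599.  77.]
[[482.0, 155.0], [478.0, 116.0], [490.0, 134.0], [487.0, 95.0], [574.0, 183.0], [575.0, 146.0], [581.0, 162.0], [582.0, 124.0]]
```

View pics/w6.png

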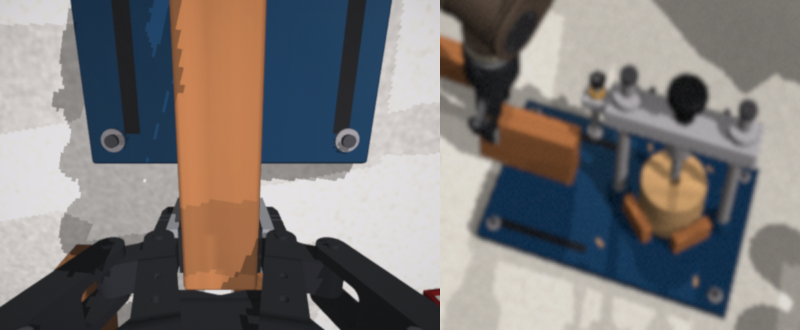

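The wrist half shows the base corners at (92,162) and (367,162), matching the prediction within 4 px. The scene half shows the block clear of the screw at (594,130) and heading under it, with the carriage up. I finish the slide and lower.

```bash
python3 -m handwheel '[[[0.02,0.02,0,0,0],[0.02,0.02,0,0,0],[0.02,0,0,0,0],[0.02,0,0,0.005,0],[0.02,0,0,0.003,0],[0.02,0,0,0,0],[0.02,0,0,0,0]]]';python3 -m handwheel '[[[0.02,0,0,0.003,0],[0.02,0,0,0,0],[0.02,0,0,0,0]]]'
```

```text
time: 11.5
eef_pos: [0.5169, 0.0042, 0.0737]
tcp_rot: [0.647, 0.762, -0.0, -0.0]
contact_force: [-0.7, -0.9, -2.4]
opening: 0.387
finger_force: 82.1
time: 11.75
eef_pos: [0.5178, 0.0045, 0.0719]
tcp_rot: [0.647, 0.762, 0.0, 0.001]
contact_force: [-0.3, -1.4, 1.0]
opening: 0.387
finger_force: 82.6
```

```bash
python3 -m handwheel '[[[0.02,0,0,0.001,0],[0.02,0,0,0,0]]]'; python3 -m handwheel '[[[0.06,0,0,0,0],[0.06,0,0,0,0],[0.06,0,0,0,0],[0.06,0,0,0,0],[0.06,0,0,0,0]]]';python3 -m handwheel '[[[0.06,-0.005,0,-0.03,0],[0.06,-0.01,0,-0.04,0],[0.06,-0.01,0,-0.04,0],[0.03,-0.01,0,-0.04,0],[0,0,0,-0.04,0],[0,0,0,-0.04,0],[0,0,0,-0.03,0],[0,0,0,0,0],[0,0,0,0,0]]]'
python3 - <<'E'
from h import *
s=get_state();w=viewer.read_camera('wrist');sc=viewer.read_camera('scene');sd=viewer.read_camera('side');cv2.imwrite('pics/w7.png',np.hstack([cv2.resize(w,(400,300)),cv2.resize(sc[200:350,260:440],(400,300),interpolation=cv2.INTER_CUBIC)]))
cv2.imwrite('pics/side7.png',sd)
C=cam('wrist',s);c=np.array([.5035,.1545]);a=np.radians(9.4);Rm=np.array([[np.cos(a),-np.sin(a)],[np.sin(a),np.cos(a)]])
b=box(*(c+Rm@[-.01,-.1]),np.radians(99.4),.091,z0=.018)
print('w',(proj(C,b)*.625).round().tolist());print('s',((proj(cam('scene'),b)-[260,200])*[20/9,2]+[400,0]).round().tolist())
A=R.from_quat(s['tcp_rot']).as_matrix();print(A.T@(np.r_[c+Rm@[-.011,.07],.282]-s['eef_pos']))
E
```

```text
time: 11.92
eef_pos: [0.518, 0.0045, 0.0716]
tcp_rot: [0.647, 0.763, 0.0, 0.001]
contact_force: [-0.5, -2.3, 5.0]
opening: 0.389
finger_force: 83.2
time: 12.33
eef_pos: [0.5168, 0.0052, 0.0699]
tcp_rot: [0.647, 0.763, -0.0, -0.0]
contact_force: [-0.3, -0.2, -0.3]
opening: 0.707
finger_force: 0.0
time: 13.08
eef_pos: [0.5236, -0.0297, 0.3329]
tcp_rot: [0.647, 0.763, 0.001, 0.002]
contact_force: [0.6, -0.9, -1.1]
opening: 0.001
finger_force: 0.0
w [[208.0, 106.0], [210.0, 114.0], [190.0, 106.0], [187.0, 114.0], [209.0, 22.0], [212.0, 8.0], [189.0, 22.0], [186.0, 8.0]]
s [[476.0, 153.0], [473.0, 118.0], [484.0, 134.0], [482.0, 99.0], [578.0, 179.0], [580.0, 145.0], [586.0, 159.0], [588.0, 125.0]]
[ 0.2550988  -0.0011296   0.05031368]
```

View pics/w7.png

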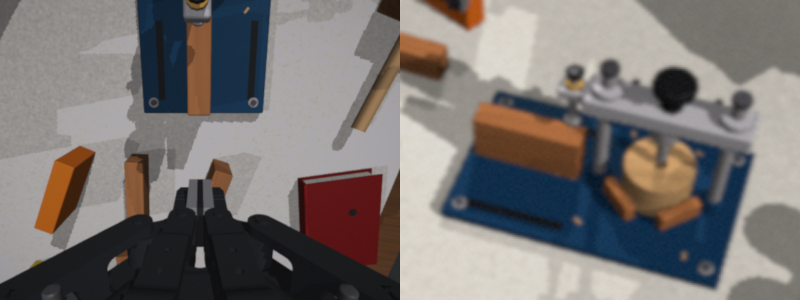

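The block stands upright on the base: its wrist columns 187–211 are centred on the screw at (199,8), and its scene outline matches the prediction. Now the check press.

```bash
python3 -m handwheel '[[[0,0.035,0,0,0],[0,0.041,0,0,0],[0,0.041,0,0,0],[0,0.041,0,0,0],[0,0.041,0,0,0],[0,0.036,0,0,0],[0,0.02,0,0,0],[0,0,0,0,0],[0,0,0,0.02,0],[0,0,0,0.02,0],[0,0,0,0,0]]]';python3 -m handwheel '[[[0,0,0,0.01,0],[0,0,0,0.01,0],[0,0,0,0.01,0],[0,0,0,0.008,0],[0,0,0,0,0]]]'
```

```text
time: 14.15
eef_pos: [0.4786, 0.2208, 0.2837]
tcp_rot: [0.647, 0.762, -0.005, -0.003]
contact_force: [-0.3, -1.2, -0.9]
opening: 0.001
finger_force: 0.0
time: 14.57
eef_pos: [0.4811, 0.2214, 0.2527]
tcp_rot: [0.647, 0.762, -0.001, -0.0]
contact_force: [-3.4, -1.0, 4.5]
opening: 0.004
finger_force: 2.9
```

```bash
python3 -m handwheel '[[[0,0,0,0.003,0],[0,0,0,0.0,0],[0,0,0,0.0,0]]]';python3 -m handwheel '[[[0,0,0,0.003,0],[0,0,0,0.002,0],[0,0,0,0.0,0],[0,0,0,0.0,0]]]'
```

```text
time: 14.82
eef_pos: [0.4813, 0.2214, 0.2512]
tcp_rot: [0.647, 0.762, -0.0, -0.0]
contact_force: [-4.0, -1.1, 7.4]
opening: 0.001
finger_force: 3.0
time: 15.15
eef_pos: [0.4815, 0.2215, 0.2509]
tcp_rot: [0.647, 0.762, 0.0, 0.001]
contact_force: [-11.1, -3.6, 20.1]
opening: 0.006
finger_force: 10.3
```

It stops firmly at z = 0.251, against 0.250 in the hole. I release and back off.

```bash
python3 -m handwheel '[[[0,0,0,-0.012,0],[0,0,0,-0.012,0],[0,0,0,-0.012,0],[0,0,0,-0.015,0],[0,0,0,-0.02,0],[0,0,0,-0.03,0],[0,0,0,-0.03,0],[0,0,0,0,0],[0,0,0,0,0],[0,0,0,0,0]]]'
python3 - <<'E'
from h import *
a=cv2.imread('pics/side7.png').astype(int);b=viewer.read_camera('side').astype(int)
d=np.abs(a-b).sum(2);print('block/guide region diff',(d[265:300,262:292]>90).sum(),'blocks region',(d[170:255,285:350]>90).sum())
for n,z in(('knob_top',.282),('block_place',.018)):
    print(n,[(round(q['confidence'],2),ray(cam('side'),np.array(q['xy'])*[640,480],z)[0].round(3)) for q in viewer.pinpoint('side',n)][:2])
viewer.read_camera('wrist');s=get_state();C=cam('wrist',s)
print([(round(q['confidence'],2),ray(C,np.array(q['xy'])*[640,480],.282)[0].round(3)) for q in viewer.pinpoint('wrist','knob_top')][:2],s['contact_force'])
b=viewer.read_camera('scene');print(viewer.outline_of('scene','block_a_mid')and [(round(q['confidence'],2),(np.array(q['extent'])*[640,480,640,480]).round().tolist()) for q in viewer.look_for('scene','block_a_mid')])
E
```

```text
time: 15.98
eef_pos: [0.4813, 0.2219, 0.3745]
tcp_rot: [0.647, 0.762, -0.0, -0.0]
contact_force: [0.7, -0.2, -1.0]
opening: 0.001
finger_force: 0.0
block/guide region diff 0 blocks region 1433
knob_top [(0.87, array([0.485, 0.215, 0.282]))]
block_place [(0.75, array([0.511, 0.065, 0.018]))]
[(0.86, array([0.482, 0.219, 0.282]))] [-0.17680524  0.18789083  0.15156513]
[(0.93, [293.0, 252.0, 48.0, 37.0]), (0.8, [259.0, 171.0, 34.0, 48.0]), (0.74, [203.0, 138.0, 33.0, 53.0])]
```

```bash
python3 -c "
from plant import sign_off;print(sign_off())"
```

```text
the job is handed in; nothing more can be done
None
```

The job is handed in: the bit bottomed at about 32 mm travel, the 91 mm block (block_a) stands upright under the stop screw, and the check press stopped at about 31 mm before the carriage sprang back up.

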